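# Load the analyser's bench holders

### The arm

A 6-joint arm with a two-finger parallel gripper is mounted at the origin on the work surface. World frame = base frame: x ahead of the robot, y to its left, z up, the work surface at z = 0. Lengths are in mm, angles in rad, forces in N, time in s.
With the tool pointing down it reaches from about 275 to 875 mm from the base axis. Payload 12.5 kg.
Tool frame: the origin (TCP) lies at the centre of the arm's flange, where the gripper is bolted on; the fingertips stand 173 mm ahead of it and the grasp point (between the pads) lies 155 mm ahead of it; z points along the fingers, y is the line along which they close (so a half turn about z gives the same grasp; the last joint's range is limited). The gripper opens to 85 mm and grips with 20 to 120 N. Pads are 22 mm wide; open, the fingers measure 114 mm over their backs; the gripper's body (76 mm by 85 mm) begins 54 mm behind the grasp point. The pads swing forward as they close: fully open they stand 13 mm farther back than shut.
Start: joints at [-1.229, 0.351, 1.652, -0, 1.139, -0.085], TCP at [227.695, -500.64, 404.69] pointing down, gripper open.
Joint ranges: [-2.75, 2.75], [-0.79, 2.1], [0.01, 2.65], [-1.57, 4.71], [0.07, 3.14], [-2.87, 2.87]. Speed limits (rad/s): [2.22, 2.22, 2.79, 3.14, 3.14, 3.14].

### API

Orientations are given as a 3x3 rotation matrix whose columns are the frame's x, y, z axes.
In Python, from station import r gives the robot as it stands. Calls block until the motion is done:
- r.move_ptp(position, orientation): joint-space move of the TCP to a pose.
- r.move_straight(position, velocity=150, rot=None, max_force=None): straight line of the TCP; rot=None keeps the orientation; velocity is the mean speed in mm/s. With max_force (N) it stops when the force on the tool has changed by that much, and returns True; else False.
- r.movej(angles): joint-space move.
- r.set_gripper(opening, grasp_force=None): finger opening in mm; grasp_force is the grip in N (None keeps the last); returns when the fingers have stopped.
- r.dwell(seconds).
- r.inverse_kinematics(position, orientation): joint angles nearest the present ones, or None.
- r.state(): the state.
- r.snapshot(name): name is "scene" or "top" or "wrist"; returns a dict with "frame" (480x640x3 uint8, red, green, blue), "fx", "fy", "cx", "cy" (pixels), "R" (3x3) and "t" (3): a world point X has camera coordinates R X + t. Camera axes: x right, y down, z forward; pixel columns grow to the right and rows downward; lengths in mm; the calibration is good to about 2 mm. A picture is of the moment at which its call begins. There is no depth.
A pose or a line that the arm cannot do raises r.IKError and nothing moves.
- r.close_job(): hands the job in; it is judged then, once.
The state is a dict: "time": time; "joint_positions": joint angles; "qvel": joint speeds; "joint_torque": joint torques, N m; "position": TCP position; "ee_rot": TCP orientation; "wrist_force": force on the tool from outside, world axes, zero at the start; "ft_torque": the same for the moment, N m; "width": finger opening in mm; "gripper_force": force on a finger pad.
Only numpy, scipy, OpenCV 4.12 (cv2) and the standard library are available. Lean on these libraries where they do the work, as an engineer would, in place of code of your own. Each camera call takes 0.05 s, during which the arm holds its last target. There are 200 camera calls.

### The job

Get the bench ready for the next analyser run: stand all three amber vials upright side by side on the floor of the large round bucket, stand the squat jar upright in the smaller round cup, and set the oblong cassette flat, caps up, in the oblong tray. Tip none of them over, and leave the flask and the wash bottle standing where they are.

Things in the scene. Friction and masses are not known exactly. Their poses are not given: they have to be found in the camera images.
- vial0_mid (a point): One of three identical slim amber-glass vials with a white cap and paper label, standing upright: a cylinder 26 mm in diameter, 92 mm tall, about 60 g. The point is its centre, 46 mm above its foot; z is up along the vial. Grip it across the diameter, best in the upper half (about 20 mm above the centre) so that the fingers stay above the bucket's rim.
- vial1_mid (a point): One of three identical slim amber-glass vials with a white cap and paper label, standing upright: a cylinder 26 mm in diameter, 92 mm tall, about 60 g. The point is its centre, 46 mm above its foot; z is up along the vial. Grip it across the diameter, best in the upper half (about 20 mm above the centre) so that the fingers stay above the bucket's rim.
- vial2_mid (a point): One of three identical slim amber-glass vials with a white cap and paper label, standing upright: a cylinder 26 mm in diameter, 92 mm tall, about 60 g. The point is its centre, 46 mm above its foot; z is up along the vial. Grip it across the diameter, best in the upper half (about 20 mm above the centre) so that the fingers stay above the bucket's rim.
- jar_mid (a point): Squat white plastic jar with a black screw lid, standing upright: a cylinder 54 mm in diameter, 60 mm tall, about 110 g. The point is its centre, 30 mm above its foot; z is up. Best gripped about 10 mm above the centre, so that the fingers stay above the cup's rim.
- cassette_mid (a point): Oblong white reagent cassette, a block 90 mm long (its x axis) by 38 mm wide (y) by 48 mm high (z up), with two grey caps (24 mm wide, 8 mm high) on its top, about 160 g. The point is the centre of the block, 24 mm above its underside. Grip it across its 38 mm width, best about 15 mm above the centre, so that the fingers stay above the tray's wall.
- bucket: The round bucket: open, low, round aluminium with a black floor, fixed to the bench; the larger of the two round holders. 100 mm outside diameter, 90 mm inside, rim 30 mm above the bench, inner floor 5 mm above the bench. Origin at the centre of its underside, on the bench. It just takes three vials as a cluster: with their centres some 24 mm from its axis and 120 degrees apart there is room for all, and fingers that close along the tangent clear the neighbours.
- cup: The round cup: open, low, white plastic, fixed to the bench; the smaller of the two round holders. 78 mm outside diameter, 70 mm inside, rim 20 mm above the bench, inner floor 5 mm above the bench. Origin at the centre of its underside, on the bench.
- tray: The oblong tray: open, low, white plastic with a black mat in it, fixed to the bench. 120 mm long (its x axis) by 68 mm wide (y) outside, 110 by 58 mm inside, wall top 18 mm above the bench, inner floor 5 mm above the bench. Origin at the centre of its underside, on the bench.
- flask: Bystander: conical glass flask with a black stopper, 74 mm across the foot, 128 mm tall, loose. Origin at the centre of its underside. Leave it alone.
- wash_bottle: Bystander: white plastic wash bottle with a red collar and a bent spout, 60 mm in diameter, 175 mm tall, loose. Origin at the centre of its underside. Leave it alone.

How it is judged:
By the outcome, as a careful person would: the job done as asked, in the order asked, and still so for the second after the job is handed in, with the robot touching nothing.
It also fails if it takes over 112 s, if anything falls off the work surface, if the arm or the gripper's body presses on something with over 40 N, if the wrist force passes 120 N, or if a joint passes its speed limit or range.

## Working session

There is one attempt and no reset: what is moved stays moved. The work goes in short steps, each a Python script; the robot and the scene stay as the last script left them, time stands still between calls to the robot, and variables do not carry over. Pictures are saved under pics/ and viewed, at most 14 in all, crops included, and the job is handed in when it is done.

```bash
mkdir -p pics; ls; python3 - <<'E'
from station import r
import cv2
for n in ("scene","top","wrist"):
    s=r.snapshot(n); cv2.imwrite(f"pics/{n}0.png",s["frame"][:,:,::-1]); print(n,s["fx"],s["fy"],s["cx"],s["cy"],s["R"],s["t"])
print(r.state())
E
```

```text
pics
scene 441.9838957314846 441.9838957314846 310.38985211116625 232.0845095592094 [[-0.44006637  0.89795306 -0.00467855]
 [ 0.76372738  0.37153491 -0.52790369]
 [-0.47229449 -0.2358858  -0.84929136]] [ 225.35959008 -377.55401415 1240.65653382]
top 619.898838773945 619.898838773945 325.70058557660764 235.53642253842898 [[-0.02559653 -0.99963556 -0.00857728]
 [-0.99075406  0.02651078 -0.13305475]
 [ 0.13323365  0.00509223 -0.99107157]] [  25.71987086  532.83467829 1407.60667433]
wrist 376.82838143758676 376.82838143758676 323.06823712651885 236.0229957566554 [[ 0.41437074 -0.91010719 -0.00133894]
 [-0.861608   -0.39276212  0.3215114 ]
 [-0.29313572 -0.13207127 -0.94690476]] [-549.29340679  -41.75847415  382.44611291]
{'time': 0.15, 'joint_positions': array([-1.22863206e+00,  3.51089685e-01,  1.65227464e+00, -4.34428696e-05,
        1.13911480e+00, -8.45854163e-02]), 'qvel': array([-0.00041248, -0.00206965, -0.00271373, -0.00131289, -0.0011274 ,
       -0.00068058]), 'joint_torque': array([-1.11019661e-03, -5.06256688e+01, -2.91504800e+01, -1.44298419e-04,
        3.40092512e-03, -1.88723175e-05]), 'position': array([ 227.64459505, -500.56170572,  404.29543846]), 'ee_rot': array([[ 9.10308383e-01,  4.13930593e-01, -3.34604926e-04],
       [ 4.13930726e-01, -9.10308013e-01,  8.21843854e-04],
       [ 3.55927682e-05, -8.86634610e-04, -9.99999606e-01]]), 'wrist_force': array([0.36767102, 0.21255652, 0.09987069]), 'ft_torque': array([-0.04796998,  0.03493383,  0.00557769]), 'gripper_force': 0.0, 'width': 85.23192141390587}
```

View pics/top0.png

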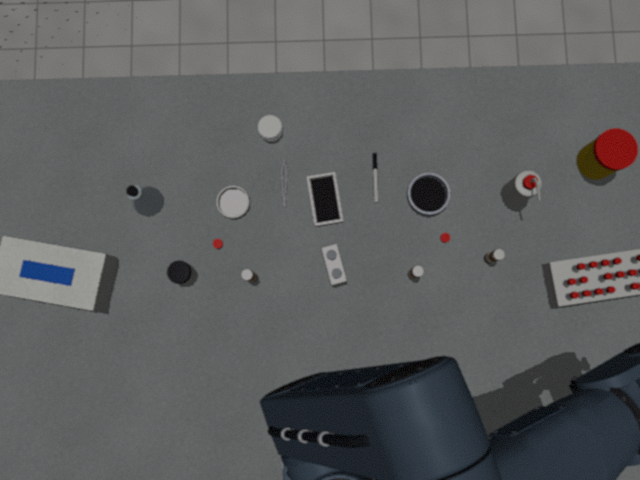

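View pics/scene0.png

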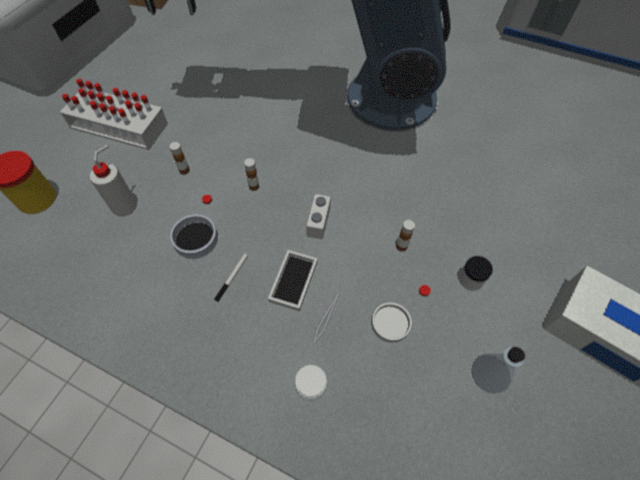

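Top view: vials at (247,275), (417,272) and (497,256), jar (179,272), cassette (334,265), bucket (429,194), cup (233,202), tray (325,199), flask (134,192), wash bottle (528,184). The same things show in the scene view, with vials at (179,158), (251,174) and (404,236). I'll enlarge both.

```bash
python3 - <<'E'
import cv2
for n,x,y in (("top",165,140),("scene",160,130)):
    a=cv2.imread(f"pics/{n}0.png")[y:y+ (200 if n=="top" else 230),x:x+360 if n=="top" else x+340]
    k=2.2 if n=="top" else 2.3
    cv2.imwrite(f"pics/{n}c.png",cv2.resize(a,None,fx=k,fy=k,interpolation=cv2.INTER_CUBIC))
E
```

```text
(no output)
```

View pics/topc.png

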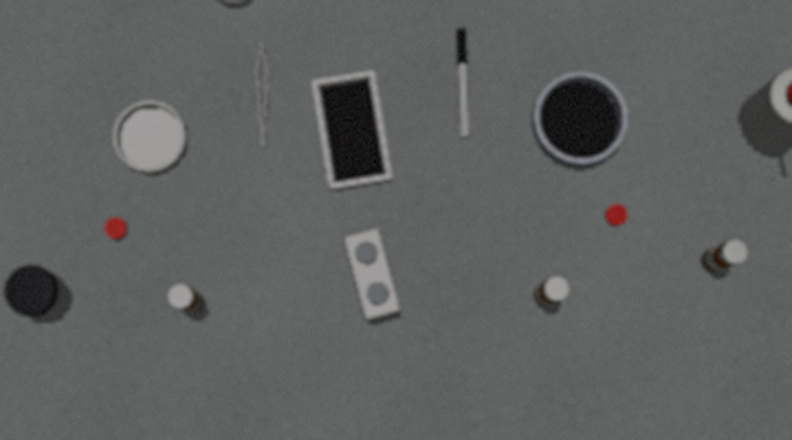

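View pics/scenec.png

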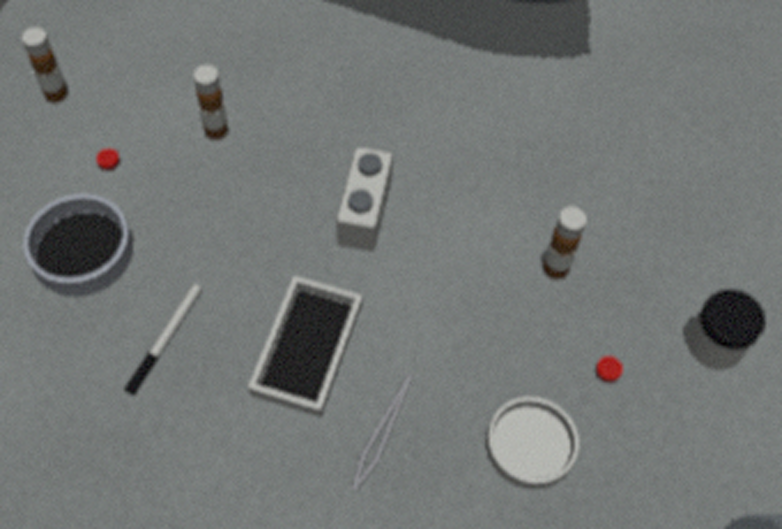

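The two crops show all targets clearly (top-crop vial caps at (181,295), (557,288) and (735,251); jar lid (32,291); cassette caps (367,252)/(377,293); bucket (580,119); cup (150,137)). Triangulating from them:

```bash
cat > h.py <<'E'
import numpy as np
from scipy.optimize import least_squares
def tri(views):  # [(snap,(u,v)),...] -> point, residual px
    A=[];b=[]
    for s,(u,v) in views:
        d=s["R"].T@np.array([(u-s["cx"])/s["fx"],(v-s["cy"])/s["fy"],1]); d/=np.linalg.norm(d)
        P=np.eye(3)-np.outer(d,d); A.append(P); b.append(P@(-s["R"].T@s["t"]))
    A=np.vstack(A);b=np.hstack(b); x=np.linalg.lstsq(A,b,rcond=None)[0]
    return x,np.linalg.norm(A@x-b)
def onz(s,uv,z):
    d=s["R"].T@np.array([(uv[0]-s["cx"])/s["fx"],(uv[1]-s["cy"])/s["fy"],1]); c=-s["R"].T@s["t"]
    return c+d*(z-c[2])/d[2]
def proj(s,X):
    c=s["R"]@np.asarray(X,float)+s["t"]; return np.array([s["fx"]*c[0]/c[2]+s["cx"],s["fy"]*c[1]/c[2]+s["cy"]])
def down(a):  # tool down, closing (y) axis along world angle a
    y=np.array([np.cos(a),np.sin(a),0]);z=np.array([0,0,-1.]);return np.column_stack([np.cross(y,z),y,z])
E
python3 - <<'E'
from station import r
from h import *
T=r.snapshot("top");S=r.snapshot("scene")
P=dict(vA=((181,295),(571,215),92),vB=((557,288),(206,73),92),vC=((735,251),(35,36),92),jar=((32,291),(732,319),60),
cap1=((367,252),(360,201),56),cap2=((377,293),(370,163),56),bucket=((580.5,119.5),(77,238),30),cup=((149.5,137),(533,441),20),
t1=((313,80),(322,411),18),t2=((375,71),(250,387),18),t3=((391,179),(296,277),18),t4=((331,188),(361,297),18))
for k,(a,b,z) in P.items():
    a=np.array(a)/2.2+[165,140]; b=np.array(b)/2.3+[160,130]
    x,e=tri([(T,a),(S,b)]); print(k,x.round(1),"res",round(e,1),"top@z",onz(T,a,z)[:2].round(1),"scene@z",onz(S,b,z)[:2].round(1))
E
```

```text
vA [443.6 189.   93.4] res 2.0 top@z [444.1 187.8] scene@z [442.2 190.3]
vB [ 440.5 -190.1   90.3] res 2.6 top@z [ 441.2 -191.5] scene@z [ 441.  -187.4]
vC [ 473.  -371.7   89.1] res 2.9 top@z [ 473.9 -372.7] scene@z [ 474.1 -367.3]
jar [455.3 350.9  49.8] res 3.0 top@z [454.6 346.2] scene@z [461.3 351.4]
cap1 [486.3   0.5  50. ] res 2.6 top@z [486.4  -1.2] scene@z [489.3   4. ]
cap2 [443.2  -9.   52.3] res 2.1 top@z [443.5 -10.4] scene@z [445.2  -6.5]
bucket [ 626.7 -234.2   20.9] res 1.5 top@z [ 625.5 -233.6] scene@z [ 630.1 -228.2]
cup [622.4 233.1  10.7] res 2.5 top@z [621.  229.9] scene@z [625.8 234.7]
t1 [679.4  55.2  13. ] res 4.3 top@z [679.4  52.2] scene@z [680.1  59.1]
t2 [687.4 -12.7  13.2] res 4.2 top@z [687.6 -15.3] scene@z [687.9  -8.6]
t3 [568.5 -27.5  12. ] res 2.9 top@z [568.4 -29.2] scene@z [570.6 -23.8]
t4 [560.6  37.4  11.6] res 2.8 top@z [560.4  35.4] scene@z [563.1  40.8]
```

Every height is within 10 mm of nominal, so no identities are confused. A systematic offset of about 5 mm between the cameras remains, so I'll check from near with the wrist camera.

```bash
python3 - <<'E'
from station import r
from h import *
import cv2,pickle
D={}
for n,p in (("R",(530,-280,420)),("C",(550,0,420)),("L",(530,250,420))):
    r.move_ptp(p,down(0)); D[n]=s=r.snapshot("wrist"); cv2.imwrite(f"pics/w{n}.png",s["frame"][:,:,::-1]); print(r.state()["time"])
pickle.dump(D,open("w.pkl","wb"))
E
```

```text
1.7
2.8333
3.8667
```

View pics/wR.png

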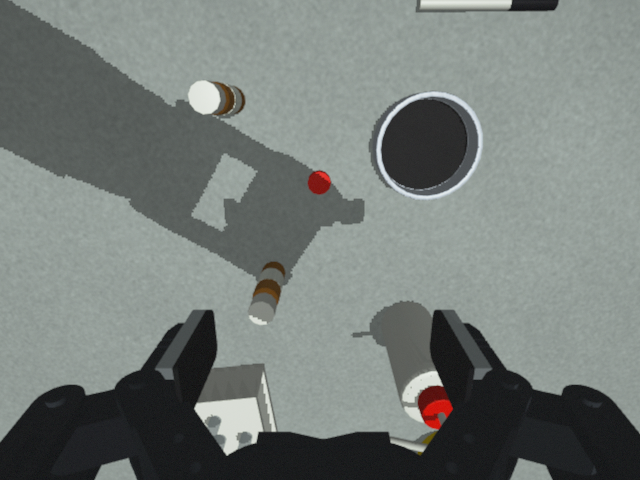

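View pics/wC.png

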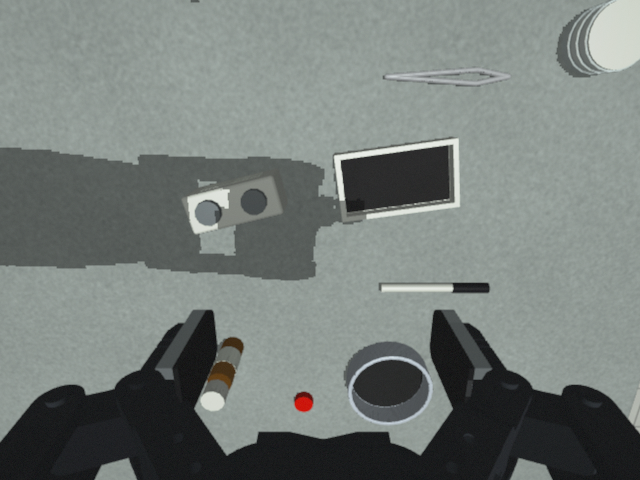

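View pics/wL.png

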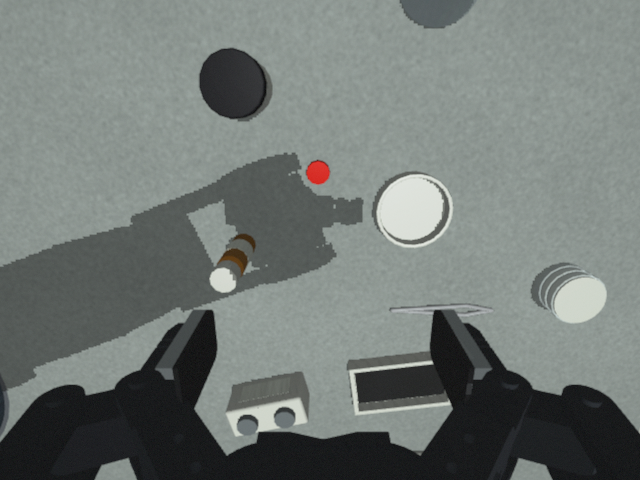

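Right: vial caps at (204,97) and (263,314), bucket rim (430,145). Centre: cassette caps (208,213)/(254,201), tray corners (333,155), (459,138), (460,207) and (341,221), bucket (390,390), vial (212,401). Left: jar lid (233,82), vial (223,279), cup rim (413,210), cassette caps (247,425)/(285,417).

```bash
python3 - <<'E'
from h import *
import pickle
D=pickle.load(open("w.pkl","rb"))
P=dict(vB=("R",(204,97),92),vBc=("C",(212,401),92),vC=("R",(263,314),92),bucket=("R",(429.5,145.5),30),bucketC=("C",(390,390),30),
cap1=("C",(254,201),56),cap2=("C",(208,213),56),cap1L=("L",(285,417),56),cap2L=("L",(247,425),56),t1=("C",(459,138),18),t2=("C",(460,207),18),t3=("C",(341,221),18),t4=("C",(333,155),18),
jar=("L",(233,82),60),vA=("L",(223,279),92),cup=("L",(413,210),20))
for k,(n,uv,z) in P.items(): print(k,onz(D[n],uv,z)[:2].round(1))
for n,a,b in (("bucket",(429.5,145.5),(390,390)),("vB",(204,97),(212,401))): print(n,tri([(D["R"],a),(D["C"],b)]))
for n,a,b in (("cap1",(254,201),(285,417)),("cap2",(208,213),(247,425))): print(n,tri([(D["C"],a),(D["L"],b)]))
E
```

```text
vB [ 441.7 -189.6]
vBc [ 441.6 -190.5]
vC [ 475.9 -373. ]
bucket [ 629.6 -230.8]
bucketC [ 629.4 -231.3]
cap1 [488.1   2.2]
cap2 [445.2  -9.1]
cap1L [488.4   4.2]
cap2L [445.   -7.2]
t1 [681.4  54.9]
t2 [690.3 -13.3]
t3 [569.4 -28.1]
t4 [560.6  38.9]
jar [458.  352.1]
vA [444.  191.2]
cup [622.4 234. ]
bucket (array([ 629.33240517, -230.78542272,   30.59255321]), np.float64(0.10790800831003071))
vB (array([ 441.93230087, -189.67273211,   92.88274059]), np.float64(0.0011543827328904263))
cap1 (array([487.84018845,   1.58772576,  53.36119896]), np.float64(0.27662575385162586))
cap2 (array([444.38673808,  -9.77194435,  53.41618631]), np.float64(0.00906251141993903))
```

The wrist readings agree with each other: bucket (629,-231), cup (622,234), tray (625,13) at 0.127 rad, cassette (467,-3) at 0.258 rad, jar (458,352). Starting with the first vial.

```bash
cat > pp.py <<'E'
from station import r
from h import *
def pp(src,dst,zg,a1,a2,w_open,w_obj,w_rel,force=30,lift=130,floor=5):
    """grasp at height zg above the foot; dst floor height; closing angles a1/a2"""
    r.set_gripper(w_open); hi=zg+155+lift
    r.move_ptp((*src,max(hi-40,zg+155+60)),down(a1))
    r.move_straight((*src,zg+155),150)
    r.set_gripper(max(w_obj-12,0),force); st=r.state(); print("grip",round(st["width"],1),round(st["gripper_force"],1))
    assert abs(st["width"]-w_obj)<5,"bad grip"
    r.move_straight((*src,hi),220)
    r.move_ptp((*dst,hi),down(a2))
    assert abs(r.state()["width"]-w_obj)<5,"lost"
    r.move_straight((*dst,zg+155+floor+12),200); r.dwell(0.2)
    hit=r.move_straight((*dst,zg+155+floor-1),30,max_force=4)
    st=r.state(); print("place z-above-floor",round(st["position"][2]-zg-155-floor,1),hit,st["wrist_force"].round(1))
    r.set_gripper(w_rel); r.dwell(.1)
    r.move_straight((*dst,hi),220); print("t",round(r.state()["time"],1))
B=np.array([629.4,-231.])
def slot(d): t=np.radians(d); return B+24*np.array([np.cos(t),np.sin(t)])
E
python3 - <<'E'
from pp import *
import cv2
pp((441.8,-190),slot(180),66,0,np.pi/2,60,26,42)
r.move_ptp((530,-280,420),down(0)); s=r.snapshot("wrist"); cv2.imwrite("pics/p1.png",s["frame"][:,:,::-1])
print(proj(s,(*slot(180),97)),proj(s,(*B,30)))
E
```

```text
grip 25.0 31.6
place z-above-floor 0.5 True [ 1.3 -2.5  3.7]
t 11.6
[421.08144266 156.03282444] [429.16530699 147.48487986]
```

View pics/p1.png

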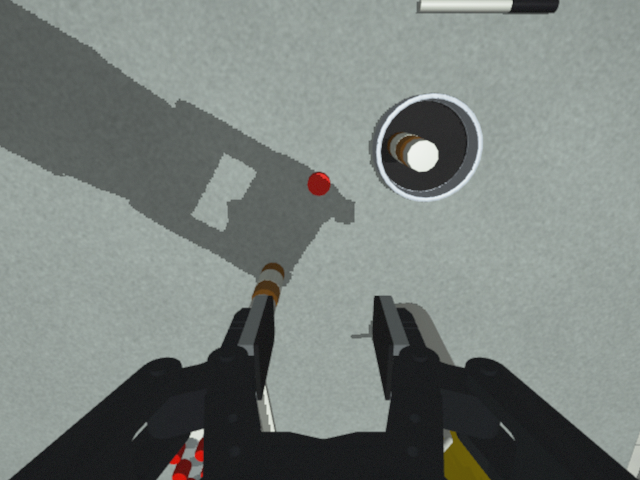

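The first vial stands in the bucket with its cap at (422,156), where (421,156) was predicted. Now the other two.

```bash
python3 - <<'E'
from pp import *
import cv2
rad=np.radians
pp((475.5,-372.5),slot(-60),66,0,rad(30),60,26,42)
pp((444,190.5),slot(60),66,0,rad(-30),60,26,42)
r.move_ptp((530,-280,420),down(0)); s=r.snapshot("wrist"); cv2.imwrite("pics/p2.png",s["frame"][:,:,::-1])
print([proj(s,(*slot(d),97)).round() for d in(180,-60,60)])
E
```

```text
grip 25.2 31.7
place z-above-floor 0.3 True [ 0.2 -0.4  2.4]
t 19.1
grip 25.3 30.1
place z-above-floor 0.5 True [0.  0.1 4.7]
t 27.2
[array([421., 156.]), array([465., 183.]), array([471., 128.])]
```

View pics/p2.png

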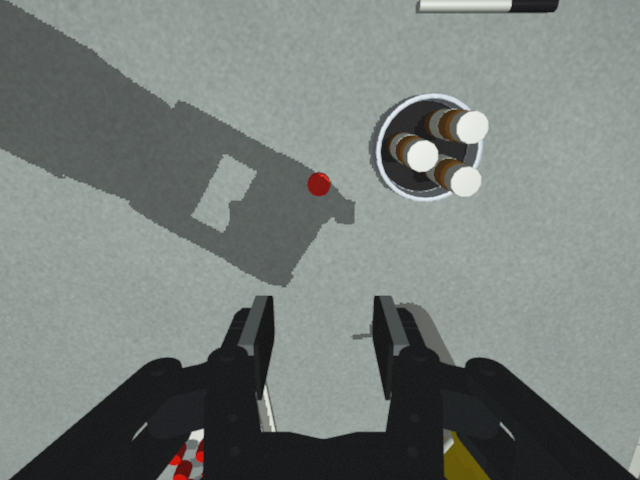

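All three vials stand upright in the bucket, with caps at (422,156), (465,181) and (471,127), as predicted. Next the jar, then the cassette.

```bash
python3 - <<'E'
from pp import *
import cv2
pp((458,351.8),(622.4,233.8),40,.6,.35,84,54,68,lift=130)
pp((466.6,-3.2),(625.4,13.1),39,.258-np.pi/2,.127-np.pi/2,65,38,52,lift=130)
r.move_ptp((400,60,480),down(0)); print(r.state()["time"])
for n in("top","scene"):
    s=r.snapshot(n); k=s["frame"][:,:,::-1]
    k=k[100:330,110:560] if n=="top" else k[80:400,60:560]
    cv2.imwrite(f"pics/e_{n}.png",cv2.resize(k,None,fx=1.6,fy=1.6,interpolation=cv2.INTER_CUBIC))
E
```

```text
grip 53.1 30.8
place z-above-floor 0.7 True [ 0.7 -0.4  3.6]
t 35.9
grip 37.3 30.2
place z-above-floor 0.8 True [-0.2 -0.1  2.6]
t 42.2
43.4583
```

View pics/e_top.png

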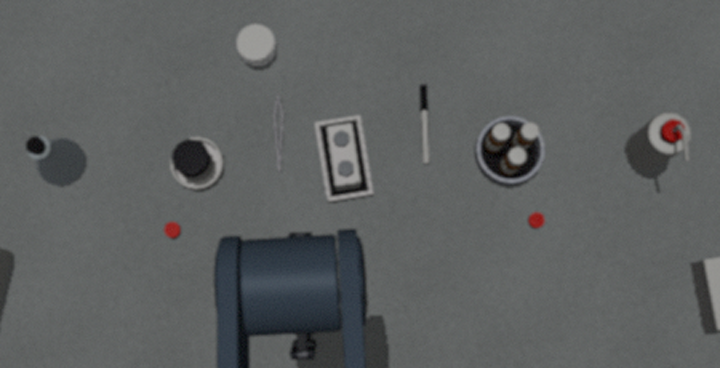

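View pics/e_scene.png

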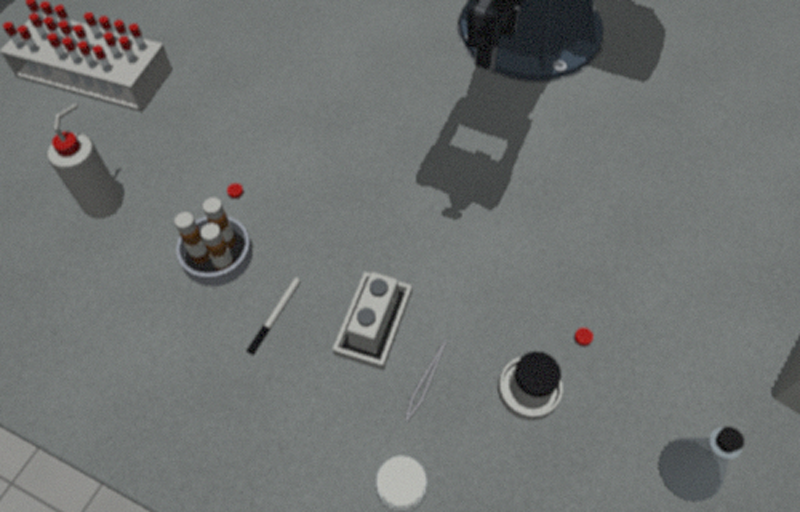

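Both views show the three vials in the bucket, the jar upright in the cup (lid at top crop (191,158)), and the cassette flat in the tray, caps up. The flask and wash bottle still stand where they were.

```bash
python3 -c "
from station import r
print(r.close_job())"
```

```text
the job is handed in; nothing more can be done
None
```

The job is handed in after about 43 s: three vials upright in the bucket, the jar upright in the cup, the cassette flat and caps up in the tray, with the flask and wash bottle untouched.

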